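# Find the loaded check-weight case and put it away

### The arm

A 6-joint arm with a two-finger parallel gripper is mounted at the origin on the work surface. World frame = base frame: x ahead of the robot, y to its left, z up, the work surface at z = 0. Lengths are in m, angles in rad, forces in N, time in s.
With the tool pointing down it reaches from about 0.2 to 0.875 m from the base axis. Payload 3.4 kg.
Tool frame: the origin (TCP) lies midway between the tips of the shut fingers; the grasp point (between the pads) lies 19 mm behind it; z points along the fingers, y is the line along which they close (so a half turn about z gives the same grasp; the last joint's range is limited). The gripper opens to 94 mm and grips with 3 to 60 N. Pads are 16 mm wide; open, the fingers measure 119 mm over their backs; the gripper's body (75 mm by 177 mm) begins 78 mm behind the grasp point.
Start: joints at [1.163, 0.276, 1.505, -0, 1.361, -0.121], TCP at [0.163, 0.552, 0.205] pointing down, gripper open.
Joint ranges: [-2.89, 2.89], [-0.75, 2.08], [0.22, 2.7], [-1.18, 4.32], [0.11, 2.71], [-2.7, 2.7]. Speed limits (rad/s): [2.57, 2.57, 3.14, 3.14, 3.14, 3.14].

### API

Orientations are given as a rotation vector (axis times angle).
In Python, from cell import robot gives the robot as it stands.
- The arm moves only by the tool move_arm, never from a script. Its argument "moves" is a list of rows, each a list of 3 entries, a list of its own where there are three numbers: the shift along the tool's x, y, z each as a share of 400 mm, from -1 to 1, then the turn, a rotation vector about the tool's x, y, z each as a share of pi/4 rad, from -1 to 1, then the opening, from -1 (shut) to 1 (fully open). In form: [[[dx, dy, dz], [rx, ry, rz], claw], ...]. A call has 1 to 8 rows; each row shifts and turns the commanded pose from where the row before left it, along the tool's axes as they then stand; what a row does not reach is not made up. A row lasts 1/10 s, in which the tool goes at most 50 mm and 8.59 degrees, less where a joint would pass 70% of its speed; a pose out of reach is approached as far as the arm can. A call with a number of a shift or a turn outside -1 to 1 is refused whole. A call with a gripper value outside its range is refused whole. The fingers move at their own pace and stop on an object; "newtons" is the grip in N (left out, the last holds). Time passes only in rows, so rows that do not move let the fingers close. It gives the time, the measured TCP pose, the force, the opening and the grip force at its end, in the units of the state.
- robot.get_obs(): the state, without advancing time (a new reading comes with each control period).
- robot.get_image(name): name is "scene" or "top" or "wrist"; returns a dict with "img" (480x640x3 uint8, red, green, blue), "depth" (480x640 float32, m along the optical axis (not along the pixel's ray), 0 where there is no reading), "vertical_fov" (degrees; the focal length in pixels is half the picture's height over the tangent of half this angle, whatever the lens; pixels are square), "cx", "cy" (the principal point, pixels), "R" (3x3) and "t" (3): a world point X has camera coordinates R X + t; the wrist camera has in their place "tool_from_camera" (4x4, takes a point from camera to tool coordinates, whose origin is the TCP and whose axes are the flange's). Camera axes: x right, y down, z forward; pixel columns grow to the right and rows downward; lengths in m; the calibration is good to about 2 mm. A picture is of the moment at which its call begins: read the wrist's pose just before it.
- robot.close_job(): hands the job in; it is judged then, once.
The state is a dict: "time_s": time; "qpos": joint angles; "joint_velocities": joint speeds; "joint_efforts": joint torques, N m; "position": TCP position; "tool_rot": TCP orientation; "wrist_force": force on the tool from outside, world axes, zero at the start; "moment": the same for the moment, N m; "gripper_width": opening from 0.0 (shut) to 1.0 (fully open); "gripper_force": force on a finger pad.
Only numpy, scipy, OpenCV 4.12 (cv2) and the standard library are available. Lean on these libraries where they do the work, as an engineer would, in place of code of your own. Each camera call takes 0.05 s, during which the arm holds its last target. There are 200 camera calls.

### The job

One of the three identical closed grey cases on the bench holds the steel check weight; the other two are empty, and only their heft tells. Find the loaded case, set it down gently and flat in the open drawer of the small cabinet, and slide the drawer fully shut without slamming it. Leave the two empty cases lying flat where they were, and leave the glass jar among them standing where it is.

Things in the scene. Friction and masses are not known exactly. Their poses are not given: they have to be found in the camera images.
- case_a: one of three identical closed grey instrument cases, 96 mm long (its x) x 60 mm wide (its y) x 48 mm high, lids fixed shut, lying flat; origin at centre of its underside. An empty case weighs about 0.17 to 0.24 kg, the one with the steel check weight about 0.5 to 0.65 kg; which of a, b, c is loaded changes every time
- case_b: one of three identical closed grey instrument cases, 96 mm long (its x) x 60 mm wide (its y) x 48 mm high, lids fixed shut, lying flat; origin at centre of its underside. An empty case weighs about 0.17 to 0.24 kg, the one with the steel check weight about 0.5 to 0.65 kg; which of a, b, c is loaded changes every time
- case_c: one of three identical closed grey instrument cases, 96 mm long (its x) x 60 mm wide (its y) x 48 mm high, lids fixed shut, lying flat; origin at centre of its underside. An empty case weighs about 0.17 to 0.24 kg, the one with the steel check weight about 0.5 to 0.65 kg; which of a, b, c is loaded changes every time
- cabinet: low painted desktop cabinet with one drawer, 260 mm deep (its x) x 270 mm wide (its y) x 110 mm high, fixed to the table; the drawer is in the face at its -x side, and slides out along the cabinet's -x. Origin at centre of the underside. The roof's front edge is 115 mm from the origin towards -x, its underside 98 mm above the table. A 50 mm high pH meter is fixed on the rear half of the roof
- drawer_floor (a point): centre of the drawer's inner floor, 22 mm above the table, moves with the drawer; x and y axes as the cabinet's. Inside, the drawer is 215 mm long (x) and 228 mm wide (y), its side walls 66 mm high above this floor; the front panel is 15 mm thick, its outer face 128 mm from this point towards -x, its top edge about 99 mm above the table
- cabinet_drawer0_handle (a point): middle of the drawer's horizontal bar handle (120 mm long along y, about 10 mm thick), 35 mm out from the front panel and 72 mm above the table; moves with the drawer
- cabinet_drawer0 (a joint): how far the drawer is open, m: 0 fully shut against its stop, 0.18 fully out
- jar: squat glass jar with white lid, 60 mm across, 75 mm high, standing among the cases; bystander; origin at centre of its underside
There are look-alikes about, which are no part of the job. Leave any blue or red look-alike of the case_a alone.

How it is judged:
On the way:
1. the loaded case rests with its weight in the open drawer (value of joint cabinet_drawer0 above 0.05 m and ((x of case_a in the frame of drawer_floor between -0.09 and 0.09 m and y of case_a in the frame of drawer_floor between -0.095 and 0.095 m and z of case_a in the frame of drawer_floor between -0.006 and 0.008 m and angle between case_a's own z axis and vertical below 0.1 rad and contact force between case_a and cabinet above 3.7 N) or (x of case_b in the frame of drawer_floor between -0.09 and 0.09 m and y of case_b in the frame of drawer_floor between -0.095 and 0.095 m and z of case_b in the frame of drawer_floor between -0.006 and 0.008 m and angle between case_b's own z axis and vertical below 0.1 rad and contact force between case_b and cabinet above 3.7 N) or (x of case_c in the frame of drawer_floor between -0.09 and 0.09 m and y of case_c in the frame of drawer_floor between -0.095 and 0.095 m and z of case_c in the frame of drawer_floor between -0.006 and 0.008 m and angle between case_c's own z axis and vertical below 0.1 rad and contact force between case_c and cabinet above 3.7 N))), for 0.2 s.
At the end, for the whole second after the job is handed in: The drawer is shut to within 4 mm; the loaded case lies flat (within 0.1 rad) and at rest on its floor, told by its weight on the drawer (over 3.7 N); the two other cases lie flat and at rest on the table within 40 mm of where they started (value of joint cabinet_drawer0 below 0.004 m and ((x of case_a in the frame of drawer_floor between -0.09 and 0.09 m and y of case_a in the frame of drawer_floor between -0.095 and 0.095 m and z of case_a in the frame of drawer_floor between -0.006 and 0.008 m and angle between each of case_a, case_b, case_c's own z axis and vertical below 0.1 rad and contact force between case_a and cabinet above 3.7 N and linear speed of each of case_a, case_b, case_c below 0.02 m/s and distance of each of case_b, case_c from where it was at the start of the episode below 0.04 m and height (world z) of each of case_b, case_c below 0.006 m) or (x of case_b in the frame of drawer_floor between -0.09 and 0.09 m and y of case_b in the frame of drawer_floor between -0.095 and 0.095 m and z of case_b in the frame of drawer_floor between -0.006 and 0.008 m and angle between each of case_b, case_a, case_c's own z axis and vertical below 0.1 rad and contact force between case_b and cabinet above 3.7 N and linear speed of each of case_b, case_a, case_c below 0.02 m/s and distance of each of case_a, case_c from where it was at the start of the episode below 0.04 m and height (world z) of each of case_a, case_c below 0.006 m) or (x of case_c in the frame of drawer_floor between -0.09 and 0.09 m and y of case_c in the frame of drawer_floor between -0.095 and 0.095 m and z of case_c in the frame of drawer_floor between -0.006 and 0.008 m and angle between each of case_c, case_a, case_b's own z axis and vertical below 0.1 rad and contact force between case_c and cabinet above 3.7 N and linear speed of each of case_c, case_a, case_b below 0.02 m/s and distance of each of case_a, case_b from where it was at the start of the episode below 0.04 m and height (world z) of each of case_a, case_b below 0.006 m))); the robot touches nothing.
It fails at once if a case dropped or thrown (out of the fingers and faster than 0.5 m/s, a fall of about 13 mm) ((linear speed of case_a above 0.5 m/s and contact force between case_a and the fingers below 0.5 N) or (linear speed of case_b above 0.5 m/s and contact force between case_b and the fingers below 0.5 N) or (linear speed of case_c above 0.5 m/s and contact force between case_c and the fingers below 0.5 N)).
It fails at once if the drawer slammed (over 0.5 m/s) (velocity of joint cabinet_drawer0 below -0.5 m/s).
It fails at once if the jar moved by more than 40 mm or tipped over (distance of jar from where it was at the start of the episode above 0.04 m or angle between jar's own z axis and vertical above 0.4 rad).
It also fails if it takes over 72 s, if anything falls off the work surface, if the arm or the gripper's body presses on something with over 40 N, if the wrist force passes 120 N, or if a joint passes its speed limit or range.

## Working session

There is one attempt and no reset: what is moved stays moved. The work goes in short steps, Python scripts to look and compute and a tool call to move; the robot and the scene stay as the last step left them, time stands still between calls to the robot, and variables do not carry over. Pictures are saved under pics/ and viewed, at most 10 in all, crops included, and the job is handed in when it is done.

Besides the shell and the picture viewer there is one more tool, called after "Emit:" by a JSON object that holds its "name" and its "arguments", one argument or row to a line. move_arm: Moves the arm, as the interface text tells. Shift numbers are shares of 400 mm and turn numbers shares of pi/4 rad, none past 1 either way. Its arguments: {"type":"object","properties":{"moves":{"type":"array","items":{"type":"array"}},"newtons":{"type":"number"}},"required":["moves"]}

```bash
mkdir -p pics; ls
python3 - <<'E'
from cell import robot
import cv2,numpy as np,pickle
o=robot.get_obs();print({k:np.round(v,3) for k,v in o.items()})
d={}
for n in("scene","top"):
    d[n]=robot.get_image(n);cv2.imwrite(f"pics/{n}0.png",d[n]["img"][...,::-1])
    print(n,d[n]["vertical_fov"],d[n]["cx"],d[n]["cy"],d[n]["R"],d[n]["t"])
pickle.dump(d,open("im0.pkl","wb"))
E
```

```text
pics
{'time_s': np.float64(0.0), 'qpos': array([ 1.163,  0.277,  1.506,  0.   ,  1.361, -0.121]), 'joint_velocities': array([-0.   ,  0.001, -0.001, -0.002, -0.001,  0.   ]), 'joint_efforts': array([-0.0000e+00, -4.0457e+01, -2.3723e+01,  7.0000e-02,  3.5000e-02,
       -0.0000e+00]), 'position': array([0.162, 0.551, 0.205]), 'tool_rot': array([-4.490e-01, -3.109e+00,  3.000e-03]), 'wrist_force': array([ 0.162,  0.24 , -0.214]), 'moment': array([-0.   ,  0.028, -0.033]), 'gripper_force': np.float64(0.0), 'gripper_width': np.float64(1.0)}
scene 43.71075004039284 308.4096805958623 240.44879189647196 [[-0.72196333  0.69192976 -0.00146681]
 [ 0.5310727   0.55276281 -0.6421955 ]
 [-0.44354338 -0.46442059 -0.76653949]] [ 0.31043091 -0.20247672  1.86478775]
top 51.87816999203983 313.2568946816975 239.20443620967384 [[-0.00464021 -0.99993792  0.01013008]
 [-0.99072237  0.00322106 -0.13586322]
 [ 0.13582216 -0.01066653 -0.99067581]] [-0.00790195  0.47048318  1.34177787]
```

View pics/top0.png

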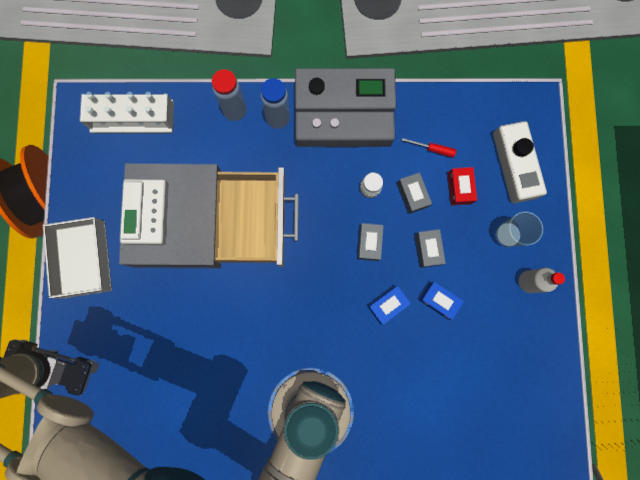

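View pics/scene0.png

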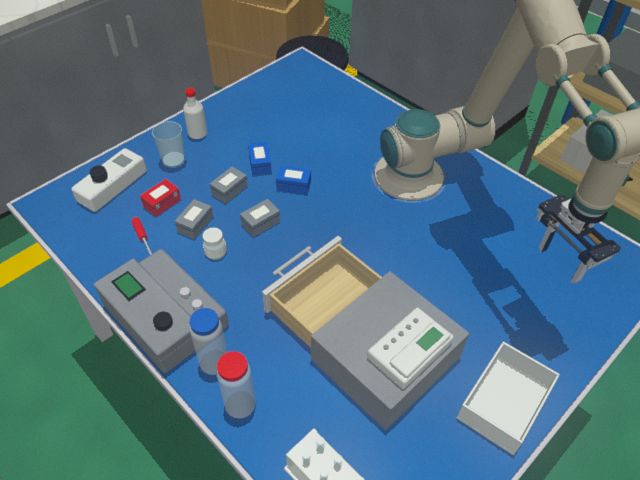

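The top view shows the grey cases at about (371,241), (415,191) and (431,247), and the jar at (372,184). The cabinet is on the left with its drawer open towards image right (world -y), and the handle is at (295,217). Next I'll measure these.

```bash
cat > h.py <<'E'
import numpy as np,cv2
def cloud(c,H=480,W=640):
    f=H/2/np.tan(np.radians(c["vertical_fov"]/2))
    v,u=np.mgrid[:H,:W]
    z=c["depth"]; P=np.stack([(u-c["cx"])/f*z,(v-c["cy"])/f*z,z],-1)
    return (P-c["t"])@c["R"]
def rays(c,uv,z):
    f=240/np.tan(np.radians(c["vertical_fov"]/2))
    uv=np.atleast_2d(np.float64(uv))
    d=np.c_[(uv[:,0]-c["cx"])/f,(uv[:,1]-c["cy"])/f,np.ones(len(uv))]@c["R"]
    o=-c["R"].T@c["t"]
    return o+d*((z-o[2])/d[:,2])[:,None]
E
python3 - <<'E'
from h import *;import pickle
d=pickle.load(open("im0.pkl","rb"));c=d["top"];P=cloud(c);im=c["img"].astype(int)
def rect(pts,n):
    r=cv2.minAreaRect((pts[:,:2]*1000).astype(np.float32));print(n,np.round(r[0],1),np.round(r[1],1),round(r[2],1),"n",len(pts),"z",np.round(np.median(pts[:,2]),4))
for n,(u,v) in dict(P=(371,241),Q=(415,191),R=(431,247),jar=(372,184)).items():
    W=np.zeros((480,640),bool);W[v-26:v+26,u-26:u+26]=1
    sat=im.max(2)-im.min(2)
    m=W&(P[...,2]>(.042 if n!="jar" else .065))&(sat<50)
    k,l,s,_=cv2.connectedComponentsWithStats(m.astype(np.uint8));j=1+np.argmax(s[1:,4])
    ys,xs=np.where(l==j)
    h=.048 if n!="jar" else .075
    rect(P[l==j],n+" depth");
    rect(rays(c,np.c_[xs,ys],h),n+" ray")
    b=W&(im.min(2)>170)
    ys,xs=np.where(b);rect(rays(c,np.c_[xs,ys],h),n+" label")
    # scene camera cross-check
# cabinet
Z=P[...,2]
W=np.zeros((480,640),bool);W[150:275,110:310]=1
roof=W&(abs(Z-.11)<.006)&(im.max(2)<130);rect(P[roof],"roof")
fl=W&(abs(Z-.022)<.006)&(im[...,0]>im[...,2]+40);rect(P[fl],"floor")
X=P[(W)&(abs(Z-.099)<.005)]
X=P[W&(abs(Z-.098)<.006)&(np.arange(640)[None,:]>270)&(im.min(2)>120)];rect(X,"front top")
h=W&(abs(Z-.074)<.012)&(np.arange(640)[None,:]>288);rect(P[h],"handle");print(P[h].min(0),P[h].max(0))
# scene labels
c2=d["scene"];P2=cloud(c2);i2=c2["img"].astype(int)
for n,(u,v) in dict(P=(262,213),Q=(193,215),R=(228,181)).items():
    W=np.zeros((480,640),bool);W[v-20:v+20,u-22:u+22]=1
    ys,xs=np.where(W&(i2.min(2)>170));rect(rays(c2,np.c_[xs,ys],.048),n+" scene label");print(np.median(P2[ys,xs],0))
E
```

```text
P depth [ 383.4 -116.9] [ 93.5 300.4] 56.6 n 721 z 0.0468
P ray [ 462.2 -168. ] [59.2 96.5] 84.6 n 721 z 0.048
P label [ 463.4 -168.3] [30.4 50.4] 84.4 n 198 z 0.048
Q depth [ 477.6 -144.8] [108.8 477.4] 39.5 n 695 z 0.0471
Q ray [ 601.3 -295.1] [95.9 61.7] 18.8 n 695 z 0.048
Q label [ 603.9 -295.9] [50.1 30.5] 18.4 n 189 z 0.048
R depth [ 393.8 -174.9] [102.7 408.7] 17.4 n 725 z 0.0466
R ray [ 443.3 -334.2] [96.1 61.5] 7.2 n 725 z 0.048
R label [ 444.5 -335.2] [50.3 30.1] 7.4 n 199 z 0.048
jar depth [463.9 -93. ] [ 51.6 409.7] 62.9 n 296 z 0.0738
jar ray [ 622.5 -172.7] [52.4 50.7] 89.9 n 296 z 0.075
jar label [ 623.9 -174. ] [49.6 47.9] 89.9 n 269 z 0.075
roof [530.3 372.6] [246.9 271.3] 89.4 n 6090 z 0.1087
floor [532.9 181.3] [167.7 222.1] 89.5 n 4325 z 0.0208
front top [526.4  79.8] [ 14.6 262. ] 89.4 n 488 z 0.0962
handle [525.8  44.1] [ 24.7 128.7] 90.0 n 216 z 0.0746
[0.46146454 0.03168587 0.06666989] [0.59017596 0.05639473 0.0830837 ]
P scene label [ 460.4 -168.7] [31.7 49.3] 84.1 n 148 z 0.048
[ 0.46168424 -0.1684527   0.04817003]
Q scene label [ 601. -255.] [ 53.9 125.4] 0.3 n 220 z 0.048
[ 0.60911635 -0.28991243  0.04960941]
R scene label [ 442.  -335.9] [52.3 32. ] 7.3 n 130 z 0.048
[ 0.44272404 -0.33651837  0.04820376]
```

```bash
cat >> h.py <<'E'
from scipy.spatial.transform import Rotation as Ro
def plan(p,long_deg):
    """total shift shares (tool axes now) and turn shares to stand at p, pointing down, tool y square to long_deg; both half turns"""
    from cell import robot
    o=robot.get_obs();A=Ro.from_rotvec(o["tool_rot"])
    print("pos",np.round(o["position"],4),"t",o["time_s"],"q6",round(o["qpos"][5],2),"F",np.round(o["wrist_force"],2))
    print("axes\n",np.round(A.as_matrix(),3))
    print("shift",np.round(A.inv().apply(np.array(p)-o["position"])/.4,3))
    for s in(0,180):
        a=np.radians(long_deg+s);x=np.array([np.cos(a),np.sin(a),0]);z=np.array([0,0,-1.]);B=Ro.from_matrix(np.c_[x,np.cross(z,x),z])
        t=(A.inv()*B).as_rotvec()/(np.pi/4);print("turn",np.round(t,3),"shift after",np.round(B.inv().apply(np.array(p)-o["position"])/.4,3))
E
python3 -c "
from h import *
plan([.463,-.168,.115],-5.4)"
```

```text
pos [0.1625 0.5511 0.2047] t 0.1 q6 -0.12 F [-0.29  0.22 -0.05]
axes
 [[-0.959  0.283 -0.001]
 [ 0.283  0.959 -0.001]
 [ 0.    -0.002 -1.   ]]
shift [-1.229 -1.511  0.226]
turn [-1.000e-03  3.000e-03  3.755e+00] shift after [0.917 1.719 0.224]
turn [-0.002 -0.    -0.245] shift after [-0.917 -1.719  0.224]
```

Emit:
{"name": "move_arm", "arguments": {
  "moves": [
    [[0,0,0],[0,0,-0.1225],1],
    [[0,0,0],[0,0,-0.1225],1],
    [[-0.05,-0.095,0],[0,0,0],1],
    [[-0.05,-0.095,0],[0,0,0],1],
    [[-0.05,-0.095,0],[0,0,0],1],
    [[-0.05,-0.095,0],[0,0,0],1],
    [[-0.05,-0.095,0],[0,0,0],1],
    [[-0.05,-0.095,0],[0,0,0],1]
  ]
}}

```text
time_s: 0.9
position: [0.2607, 0.3115, 0.2052]
tool_rot: [-0.147, -3.138, 0.0]
wrist_force: [0.8, -0.3, 0.1]
gripper_width: 1.0
gripper_force: 0.0
```

Emit:
{"name": "move_arm", "arguments": {
  "moves": [
    [[-0.05,-0.095,0],[0,0,0],1],
    [[-0.05,-0.095,0],[0,0,0],1],
    [[-0.05,-0.095,0],[0,0,0],1],
    [[-0.05,-0.095,0],[0,0,0],1],
    [[-0.05,-0.095,0],[0,0,0],1],
    [[-0.05,-0.095,0],[0,0,0],1],
    [[-0.05,-0.095,0],[0,0,0],1],
    [[-0.05,-0.095,0],[0,0,0],1]
  ]
}}

```text
time_s: 1.7
position: [0.3913, -0.0062, 0.2054]
tool_rot: [0.149, 3.138, 0.001]
wrist_force: [0.4, -0.1, -0.3]
gripper_width: 1.002
gripper_force: 0.0
```

```bash
python3 -c "
from h import *
plan([.463,-.168,.115],-5.4)"
```

```text
pos [ 0.3913 -0.0062  0.2054] t 1.7 q6 -1.67 F [ 0.39 -0.13 -0.29]
axes
 [[-0.995  0.095  0.   ]
 [ 0.095  0.995  0.   ]
 [-0.     0.    -1.   ]]
shift [-0.217 -0.386  0.226]
turn [ 0.000e+00 -1.000e-03  3.999e+00] shift after [0.216 0.386 0.226]
turn [ 0.001  0.    -0.001] shift after [-0.216 -0.386  0.226]
```

Emit:
{"name": "move_arm", "arguments": {
  "moves": [
    [[-0.054,-0.0965,0.03],[0,0,0],1],
    [[-0.054,-0.0965,0.03],[0,0,0],1],
    [[-0.054,-0.0965,0.03],[0,0,0],1],
    [[-0.054,-0.0965,0.03],[0,0,0],1],
    [[0,0,0.106],[0,0,0],1],
    [[0,0,0],[0,0,0],1]
  ]
}}

```text
time_s: 2.3
position: [0.4589, -0.1654, 0.1103]
tool_rot: [-0.151, -3.127, -0.008]
wrist_force: [-1.6, 1.0, -0.3]
gripper_width: 0.999
gripper_force: 0.0
```

Run:
```python
from h import *
plan([.463,-.168,.015],-5.4)
from cell import robot
cv2.imwrite("pics/w1.png",robot.get_image("wrist")["img"][...,::-1])
```

```text
pos [ 0.4589 -0.1654  0.1103] t 2.3 q6 -1.96 F [-1.57  1.   -0.35]
axes
 [[-0.995  0.097 -0.01 ]
 [ 0.097  0.995  0.006]
 [ 0.011  0.005 -1.   ]]
shift [-0.013 -0.007  0.238]
turn [-0.022 -0.009  3.997] shift after [0.011 0.005 0.238]
turn [ 0.006 -0.014 -0.003] shift after [-0.011 -0.005  0.238]
```

View pics/w1.png

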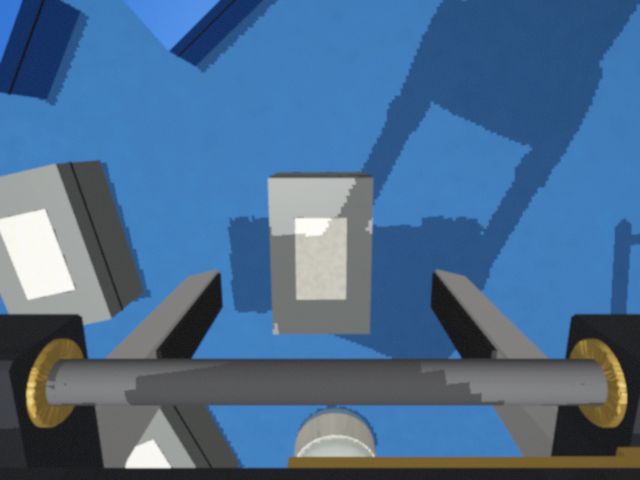

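The wrist picture shows the case centred at (320,255) and square between the fingers, so I'll descend.

Emit:
{"name": "move_arm", "arguments": {
  "moves": [
    [[0,0,0.08],[0,0,0],1],
    [[0,0,0.08],[0,0,0],1],
    [[0,0,0.06],[0,0,0],1],
    [[0,0,0.02],[0,0,0],1],
    [[0,0,0],[0,0,0],1],
    [[0,0,0],[0,0,0],1]
  ]
}}

```text
time_s: 2.95
position: [0.4641, -0.1666, 0.0207]
tool_rot: [0.147, 3.135, -0.002]
wrist_force: [0.1, 0.1, 0.2]
gripper_width: 0.997
gripper_force: 0.0
```

Emit:
{"name": "move_arm", "arguments": {
  "moves": [
    [[0,0,0.0125],[0,0,0],1],
    [[0,0,0],[0,0,0],-1],
    [[0,0,0],[0,0,0],-1],
    [[0,0,0],[0,0,0],-1],
    [[0,0,0],[0,0,0],-1],
    [[0,0,0],[0,0,0],-1],
    [[0,0,0],[0,0,0],-1],
    [[0,0,0],[0,0,0],-1]
  ],
  "newtons": 30
}}

```text
time_s: 3.75
position: [0.4629, -0.1667, 0.0142]
tool_rot: [0.148, 3.138, -0.001]
wrist_force: [-1.1, -1.4, 1.6]
gripper_width: 0.639
gripper_force: 30.0
```

Emit:
{"name": "move_arm", "arguments": {
  "moves": [
    [[0,0,0],[0,0,0],-1],
    [[0,0,0],[0,0,0],-1],
    [[0,0,-0.02],[0,0,0],-1],
    [[0,0,-0.02],[0,0,0],-1],
    [[0,0,-0.02],[0,0,0],-1],
    [[0,0,0],[0,0,0],-1],
    [[0,0,0],[0,0,0],-1],
    [[0,0,0],[0,0,0],-1]
  ]
}}

```text
time_s: 4.55
position: [0.4625, -0.1661, 0.0379]
tool_rot: [-0.148, -3.138, -0.001]
wrist_force: [0.7, -0.2, -2.5]
gripper_width: 0.637
gripper_force: 30.0
```

Emit:
{"name": "move_arm", "arguments": {
  "moves": [
    [[0,0,0],[0,0,0],-1]
  ]
}}

```text
time_s: 4.65
position: [0.4625, -0.1661, 0.0378]
tool_rot: [-0.148, -3.137, -0.001]
wrist_force: [-0.2, -0.1, -2.5]
gripper_width: 0.636
gripper_force: 30.0
```

2.5 N means about 0.25 kg, so this case is empty. I'll put it back.

Emit:
{"name": "move_arm", "arguments": {
  "moves": [
    [[0,0,0.025],[0,0,0],-1],
    [[0,0,0.025],[0,0,0],-1],
    [[0,0,0.008],[0,0,0],-1],
    [[0,0,0.001],[0,0,0],-1],
    [[0,0,0],[0,0,0],-1],
    [[0,0,0],[0,0,0],-1]
  ]
}}

```text
time_s: 5.25
position: [0.4616, -0.1657, 0.0141]
tool_rot: [-0.148, -3.136, -0.002]
wrist_force: [-3.2, 1.4, 4.4]
gripper_width: 0.636
gripper_force: 30.0
```

Emit:
{"name": "move_arm", "arguments": {
  "moves": [
    [[0,0,0],[0,0,0],1],
    [[0,0,0],[0,0,0],1],
    [[0,0,0],[0,0,0],1],
    [[0,0,0],[0,0,0],1],
    [[0,0,0],[0,0,0],1]
  ]
}}

```text
time_s: 5.75
position: [0.4629, -0.1664, 0.0144]
tool_rot: [0.148, 3.138, -0.0]
wrist_force: [0.2, -0.2, -1.2]
gripper_width: 0.992
gripper_force: 0.0
```

Emit:
{"name": "move_arm", "arguments": {
  "moves": [
    [[0,0,-0.05],[0,0,0],1],
    [[0,0,-0.1],[0,0,0],1],
    [[0,0,-0.1],[0,0,0],1],
    [[0,0,0],[0,0,0],1]
  ]
}}

```text
time_s: 6.15
position: [0.4665, -0.1683, 0.1194]
tool_rot: [0.148, 3.128, -0.007]
wrist_force: [-0.4, -1.0, 0.9]
gripper_width: 1.002
gripper_force: 0.0
```

Run:
```python
from h import *
plan([.443,-.335,.115],7.3)
```

```text
pos [ 0.4665 -0.1683  0.1194] t 6.15 q6 -1.96 F [-0.36 -1.01  0.88]
axes
 [[-0.996  0.094  0.01 ]
 [ 0.094  0.996 -0.005]
 [-0.01  -0.004 -1.   ]]
shift [ 0.019 -0.421  0.013]
turn [0.019 0.01  3.718] shift after [-0.111  0.406  0.011]
turn [-0.007  0.013 -0.282] shift after [ 0.111 -0.406  0.011]
```

Emit:
{"name": "move_arm", "arguments": {
  "moves": [
    [[0,0,0],[0,0,-0.141],1],
    [[0,0,0],[0,0,-0.141],1],
    [[0.026,-0.103,0],[0,0,0],1],
    [[0.026,-0.103,0],[0,0,0],1],
    [[0.026,-0.103,0],[0,0,0],1],
    [[0.026,-0.103,0],[0,0,0],1],
    [[0,0,0],[0,0,0],1],
    [[0,0,0],[0,0,0],1]
  ]
}}

```text
time_s: 6.95
position: [0.4416, -0.3351, 0.1132]
tool_rot: [0.196, -3.134, -0.004]
wrist_force: [0.2, -0.0, 0.3]
gripper_width: 0.998
gripper_force: 0.0
```

Run:
```python
from h import *
plan([.443,-.335,.0145],7.3)
```

```text
pos [ 0.4416 -0.3351  0.1132] t 6.95 q6 -2.47 F [ 0.2 -0.   0.3]
axes
 [[-0.992 -0.125 -0.001]
 [-0.125  0.992  0.002]
 [ 0.001  0.002 -1.   ]]
shift [-0.004 -0.001  0.247]
turn [-2.000e-03 -5.000e-03  3.997e+00] shift after [0.003 0.    0.247]
turn [ 0.003 -0.001 -0.003] shift after [-0.003 -0.     0.247]
```

Emit:
{"name": "move_arm", "arguments": {
  "moves": [
    [[0,0,0.1],[0,0,0],1],
    [[0,0,0.08],[0,0,0],1],
    [[0,0,0.05],[0,0,0],1],
    [[0,0,0.017],[0,0,0],1],
    [[0,0,0],[0,0,0],1]
  ]
}}

```text
time_s: 7.45
position: [0.4419, -0.3331, 0.0148]
tool_rot: [0.201, -3.133, -0.004]
wrist_force: [-0.2, 0.0, 0.3]
gripper_width: 1.001
gripper_force: 0.0
```

Emit:
{"name": "move_arm", "arguments": {
  "moves": [
    [[0,0,0],[0,0,0],-1],
    [[0,0,0],[0,0,0],-1],
    [[0,0,0],[0,0,0],-1],
    [[0,0,0],[0,0,0],-1],
    [[0,0,0],[0,0,0],-1],
    [[0,0,0],[0,0,0],-1],
    [[0,0,0],[0,0,0],-1]
  ],
  "newtons": 30
}}

```text
time_s: 8.15
position: [0.4428, -0.3356, 0.0162]
tool_rot: [-0.199, 3.134, -0.002]
wrist_force: [-0.1, -1.2, 4.4]
gripper_width: 0.638
gripper_force: 30.0
```

Emit:
{"name": "move_arm", "arguments": {
  "moves": [
    [[0,0,-0.02],[0,0,0],-1],
    [[0,0,-0.02],[0,0,0],-1],
    [[0,0,-0.02],[0,0,0],-1],
    [[0,0,0],[0,0,0],-1],
    [[0,0,0],[0,0,0],-1],
    [[0,0,0],[0,0,0],-1],
    [[0,0,0],[0,0,0],-1]
  ]
}}

```text
time_s: 8.85
position: [0.4421, -0.3348, 0.0392]
tool_rot: [0.199, -3.135, -0.001]
wrist_force: [-0.8, 0.3, -5.3]
gripper_width: 0.634
gripper_force: 30.0
```

5.3 N means about 0.54 kg, so this is the loaded case. I'll raise it and carry it.

Emit:
{"name": "move_arm", "arguments": {
  "moves": [
    [[0,0,-0.04],[0,0,0],-1],
    [[0,0,-0.08],[0,0,0],-1],
    [[0,0,-0.08],[0,0,0],-1],
    [[0,0,-0.08],[0,0,0],-1],
    [[0,0,-0.05],[0,0,0],-1],
    [[0,0,0],[0,0,0.07],-1],
    [[0,0,0],[0,0,0.07],-1],
    [[0,0,0],[0,0,0],-1]
  ],
  "newtons": 40
}}

```text
time_s: 9.65
position: [0.4421, -0.3347, 0.1714]
tool_rot: [0.027, -3.141, -0.001]
wrist_force: [-0.7, 0.0, -5.8]
gripper_width: 0.635
gripper_force: 40.0
```

Run:
```python
from h import *
plan([.529,.162,.175],-.6)
```

```text
pos [ 0.4421 -0.3347  0.1714] t 9.65 q6 -2.36 F [-0.68  0.03 -5.8 ]
axes
 [[-1.    -0.017 -0.   ]
 [-0.017  1.     0.001]
 [ 0.     0.001 -1.   ]]
shift [-0.239  1.238 -0.008]
turn [ 1.000e-03  1.000e-03 -3.965e+00] shift after [ 0.204 -1.244 -0.009]
turn [ 0.001 -0.001  0.035] shift after [-0.204  1.244 -0.009]
```

Emit:
{"name": "move_arm", "arguments": {
  "moves": [
    [[0,0,-0.01],[0,0,0.035],-1],
    [[-0.008,0.05,0],[0,0,0],-1],
    [[-0.015,0.09,0],[0,0,0],-1],
    [[-0.015,0.09,0],[0,0,0],-1],
    [[-0.015,0.09,0],[0,0,0],-1],
    [[-0.015,0.09,0],[0,0,0],-1],
    [[-0.015,0.09,0],[0,0,0],-1],
    [[-0.015,0.09,0],[0,0,0],-1]
  ]
}}

```text
time_s: 10.45
position: [0.4841, -0.0981, 0.1758]
tool_rot: [0.017, 3.141, 0.0]
wrist_force: [0.9, 0.3, -5.7]
gripper_width: 0.637
gripper_force: 40.0
```

Emit:
{"name": "move_arm", "arguments": {
  "moves": [
    [[-0.015,0.09,0],[0,0,0],-1],
    [[-0.015,0.09,0],[0,0,0],-1],
    [[-0.015,0.09,0],[0,0,0],-1],
    [[-0.015,0.09,0],[0,0,0],-1],
    [[-0.015,0.09,0],[0,0,0],-1],
    [[-0.015,0.09,0],[0,0,0],-1],
    [[-0.015,0.07,0],[0,0,0],-1],
    [[-0.008,0.044,0],[0,0,0],-1]
  ]
}}

```text
time_s: 11.25
position: [0.5323, 0.1641, 0.1756]
tool_rot: [0.014, 3.141, 0.002]
wrist_force: [-0.2, -0.2, -5.4]
gripper_width: 0.633
gripper_force: 40.0
```

Emit:
{"name": "move_arm", "arguments": {
  "moves": [
    [[0,0,0],[0,0,0],-1],
    [[0,0,0],[0,0,0],-1],
    [[0,0,0],[0,0,0],-1]
  ]
}}

```text
time_s: 11.55
position: [0.5316, 0.1607, 0.1755]
tool_rot: [-0.017, -3.141, 0.001]
wrist_force: [-0.1, 0.5, -6.1]
gripper_width: 0.634
gripper_force: 40.0
```

Run:
```python
from h import *
plan([.529,.162,.0395],-.6)
from cell import robot
c=robot.get_image("top");cv2.imwrite("pics/t2.png",cv2.resize(c["img"][140:300,100:320,::-1],None,fx=3,fy=3))
```

```text
pos [0.5316 0.1607 0.1755] t 11.55 q6 -1.39 F [-0.11  0.52 -6.08]
axes
 [[-1.     0.011 -0.001]
 [ 0.011  1.    -0.001]
 [ 0.001 -0.001 -1.   ]]
shift [0.006 0.003 0.34 ]
turn [-1.000e-03  2.000e-03  3.999e+00] shift after [-0.006 -0.003  0.34 ]
turn [-0.001 -0.001 -0.001] shift after [0.006 0.003 0.34 ]
```

View pics/t2.png

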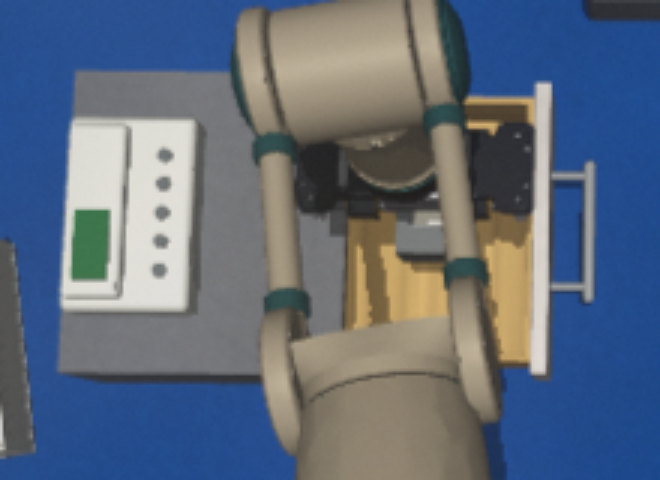

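The drawer is clear below the held case: front panel at crop x≈540, roof edge at ≈350, gripper in between. Lowering.

Emit:
{"name": "move_arm", "arguments": {
  "moves": [
    [[0,0,0.05],[0,0,0],-1],
    [[0,0,0.08],[0,0,0],-1],
    [[0,0,0.08],[0,0,0],-1],
    [[0,0,0.06],[0,0,0],-1],
    [[0,0,0.04],[0,0,0],-1],
    [[0,0,0.018],[0,0,0],-1],
    [[0,0,0],[0,0,0],-1],
    [[0,0,0],[0,0,0],-1]
  ]
}}

```text
time_s: 12.4
position: [0.5328, 0.1614, 0.0453]
tool_rot: [0.017, 3.14, 0.001]
wrist_force: [-0.4, 0.0, -4.5]
gripper_width: 0.637
gripper_force: 40.0
```

Emit:
{"name": "move_arm", "arguments": {
  "moves": [
    [[0,0,0.005],[0,0,0],-1],
    [[0,0,0.005],[0,0,0],-1],
    [[0,0,0.004],[0,0,0],-1],
    [[0,0,0.002],[0,0,0],-1],
    [[0,0,0],[0,0,0],-1],
    [[0,0,0],[0,0,0],-1]
  ]
}}

```text
time_s: 13.0
position: [0.5319, 0.1617, 0.0382]
tool_rot: [0.016, 3.141, 0.0]
wrist_force: [-0.8, 0.1, -3.3]
gripper_width: 0.634
gripper_force: 40.0
```

Emit:
{"name": "move_arm", "arguments": {
  "moves": [
    [[0,0,0.002],[0,0,0],-1],
    [[0,0,0],[0,0,0],-1],
    [[0,0,0],[0,0,0],-1]
  ]
}}

```text
time_s: 13.3
position: [0.5319, 0.1617, 0.0382]
tool_rot: [0.016, 3.141, 0.0]
wrist_force: [-3.1, -0.3, 5.5]
gripper_width: 0.638
gripper_force: 40.0
```

The case is resting on the floor of the drawer. I'll release it and rise.

Emit:
{"name": "move_arm", "arguments": {
  "moves": [
    [[0,0,0],[0,0,0],0.8],
    [[0,0,0],[0,0,0],0.8],
    [[0,0,0],[0,0,0],0.8],
    [[0,0,0],[0,0,0],0.8],
    [[0,0,-0.04],[0,0,0],0.8],
    [[0,0,-0.08],[0,0,0],0.8],
    [[0,0,-0.1],[0,0,0],0.8],
    [[0,0,-0.1],[0,0,0],0.8]
  ]
}}

```text
time_s: 14.1
position: [0.5316, 0.1616, 0.1662]
tool_rot: [-0.016, -3.141, 0.0]
wrist_force: [0.8, 0.1, -0.6]
gripper_width: 0.903
gripper_force: 0.0
```

Emit:
{"name": "move_arm", "arguments": {
  "moves": [
    [[0,-0.1,0],[0,0,0],-1],
    [[0,-0.1,0],[0,0,0],-1],
    [[0,-0.1,0],[0,0,0],-1],
    [[0,-0.1,0],[0,0,0],-1],
    [[0,-0.03,0],[0,0,0],-1],
    [[0,0,0],[0,0,0],-1],
    [[0,0,0],[0,0,0],-1]
  ]
}}

```text
time_s: 14.8
position: [0.5301, -0.0094, 0.1651]
tool_rot: [-0.017, -3.141, -0.002]
wrist_force: [-0.2, 0.1, 0.5]
gripper_width: 0.342
gripper_force: 0.0
```

Run:
```python
from h import *
plan([.526,.0,.05],-.6)
from cell import robot
c=robot.get_image("top");P=cloud(c);im=c["img"].astype(int)
W=np.zeros((480,640),bool);W[165:270,215:285]=1
m=W&(abs(P[...,2]-.07)<.007)&(im.max(2)-im.min(2)<40)
ys,xs=np.where(m);r=cv2.minAreaRect((rays(c,np.c_[xs,ys],.07)[:,:2]*1000).astype(np.float32));print(r,len(xs),np.median(P[m],0))
cv2.imwrite("pics/t3.png",cv2.resize(c["img"][140:300,100:320,::-1],None,fx=3,fy=3))
```

```text
pos [ 0.5301 -0.0094  0.1651] t 14.8 q6 -1.71 F [-0.24  0.07  0.54]
axes
 [[-1.     0.011 -0.   ]
 [ 0.011  1.     0.001]
 [ 0.     0.001 -1.   ]]
shift [0.011 0.023 0.288]
turn [-0.e+00 -3.e-03  4.e+00] shift after [-0.011 -0.023  0.288]
turn [ 0.002 -0.    -0.   ] shift after [0.011 0.023 0.288]
((526.4902954101562, 161.1815948486328), (183.73379516601562, 267.8168640136719), 89.37886047363281) 864 [0.535758   0.16205884 0.06889619]
```

View pics/t3.png

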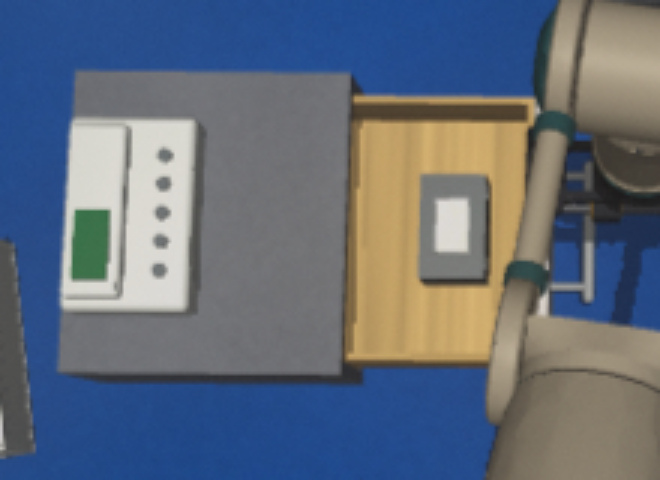

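The case lies flat in the drawer, centred at crop (455,228). Next I'll lower the shut fingers in front of the handle bar.

Emit:
{"name": "move_arm", "arguments": {
  "moves": [
    [[0.005,0,0],[0,0,0],-1],
    [[0.005,0,0],[0,0,0],-1],
    [[0,0,0.08],[0,0,0],-1],
    [[0,0,0.1],[0,0,0],-1],
    [[0,0,0.08],[0,0,0],-1],
    [[0,0,0.022],[0,0,0],-1],
    [[0,0,0],[0,0,0],-1],
    [[0,0,0],[0,0,0],-1]
  ]
}}

```text
time_s: 15.65
position: [0.5274, -0.0102, 0.0537]
tool_rot: [0.016, 3.139, -0.0]
wrist_force: [0.4, 0.5, -0.0]
gripper_width: 0.005
gripper_force: 0.0
```

Emit:
{"name": "move_arm", "arguments": {
  "moves": [
    [[0,0.02,0],[0,0,0],-1],
    [[0,0.02,0],[0,0,0],-1],
    [[0,0.02,0],[0,0,0],-1],
    [[0,0.02,0],[0,0,0],-1],
    [[0,0.02,0],[0,0,0],-1],
    [[0,0.02,0],[0,0,0],-1]
  ]
}}

```text
time_s: 16.25
position: [0.5269, 0.0383, 0.0527]
tool_rot: [0.016, 3.141, -0.0]
wrist_force: [0.2, -1.0, 0.9]
gripper_width: 0.006
gripper_force: 0.7
```

Emit:
{"name": "move_arm", "arguments": {
  "moves": [
    [[0,0.025,0],[0,0,0],-1],
    [[0,0.025,0],[0,0,0],-1],
    [[0,0.025,0],[0,0,0],-1],
    [[0,0.025,0],[0,0,0],-1],
    [[0,0.025,0],[0,0,0],-1],
    [[0,0.025,0],[0,0,0],-1],
    [[0,0.025,0],[0,0,0],-1],
    [[0,0.025,0],[0,0,0],-1]
  ]
}}

```text
time_s: 17.05
position: [0.5275, 0.1185, 0.0524]
tool_rot: [0.016, 3.141, 0.0]
wrist_force: [1.4, -1.3, 1.2]
gripper_width: 0.006
gripper_force: 0.7
```

Emit:
{"name": "move_arm", "arguments": {
  "moves": [
    [[0,0.02,0],[0,0,0],-1],
    [[0,0.02,0],[0,0,0],-1],
    [[0,0.02,0],[0,0,0],-1],
    [[0,0.02,0],[0,0,0],-1],
    [[0,0,0],[0,0,0],-1]
  ]
}}

```text
time_s: 17.55
position: [0.5273, 0.1509, 0.0523]
tool_rot: [-0.015, -3.141, -0.001]
wrist_force: [0.4, -0.0, 0.1]
gripper_width: 0.005
gripper_force: 0.0
```

Emit:
{"name": "move_arm", "arguments": {
  "moves": [
    [[0,0.01,0],[0,0,0],-1],
    [[0,0.01,0],[0,0,0],-1],
    [[0,0.01,0],[0,0,0],-1],
    [[0,0.01,0],[0,0,0],-1],
    [[0,0.01,0],[0,0,0],-1]
  ]
}}

```text
time_s: 18.05
position: [0.5275, 0.1698, 0.0523]
tool_rot: [-0.016, -3.14, 0.0]
wrist_force: [-1.5, -1.2, 0.8]
gripper_width: 0.007
gripper_force: 0.6
```

Emit:
{"name": "move_arm", "arguments": {
  "moves": [
    [[0,0.005,0],[0,0,0],-1],
    [[0,0.005,0],[0,0,0],-1],
    [[0,0.005,0],[0,0,0],-1]
  ]
}}

```text
time_s: 18.35
position: [0.5279, 0.1758, 0.0524]
tool_rot: [-0.016, -3.141, 0.0]
wrist_force: [-0.9, -0.9, -0.4]
gripper_width: 0.003
gripper_force: 0.5
```

Emit:
{"name": "move_arm", "arguments": {
  "moves": [
    [[0,0.005,0],[0,0,0],-1],
    [[0,0.005,0],[0,0,0],-1],
    [[0,0.005,0],[0,0,0],-1]
  ]
}}

```text
time_s: 18.65
position: [0.5281, 0.1818, 0.0525]
tool_rot: [0.016, 3.142, 0.0]
wrist_force: [-0.8, -0.8, -0.4]
gripper_width: 0.002
gripper_force: 0.5
```

Emit:
{"name": "move_arm", "arguments": {
  "moves": [
    [[0,0.005,0],[0,0,0],-1],
    [[0,0.005,0],[0,0,0],-1],
    [[0,0,0],[0,0,0],-1]
  ]
}}

```text
time_s: 18.95
position: [0.5281, 0.1829, 0.0525]
tool_rot: [-0.013, -3.141, 0.009]
wrist_force: [0.1, -8.3, 1.4]
gripper_width: 0.004
gripper_force: 4.4
```

Emit:
{"name": "move_arm", "arguments": {
  "moves": [
    [[0,0.005,0],[0,0,0],-1],
    [[0,0,0],[0,0,0],-1]
  ]
}}

```text
time_s: 19.15
position: [0.5281, 0.1829, 0.0525]
tool_rot: [-0.011, -3.141, 0.014]
wrist_force: [-0.9, -13.6, 1.9]
gripper_width: 0.005
gripper_force: 6.9
```

The drawer is hard against its stop: force is rising with no motion. I'll back off along -y, rise clear and check.

Emit:
{"name": "move_arm", "arguments": {
  "moves": [
    [[0,-0.02,0],[0,0,0],-1],
    [[0,-0.05,0],[0,0,0],-1],
    [[0,-0.08,0],[0,0,0],-1],
    [[0,-0.1,0],[0,0,0],-1],
    [[0,-0.1,0],[0,0,0],-1],
    [[0,-0.1,-0.05],[0,0,0],-1],
    [[0,-0.05,-0.1],[0,0,0],-1],
    [[0,0,-0.1],[0,0,0],-1]
  ]
}}

```text
time_s: 19.95
position: [0.5265, -0.0146, 0.1534]
tool_rot: [0.022, 3.141, 0.001]
wrist_force: [0.8, 0.5, 0.0]
gripper_width: 0.003
gripper_force: 0.0
```

Emit:
{"name": "move_arm", "arguments": {
  "moves": [
    [[0.1,0,-0.05],[0,0,0],-1],
    [[0.1,0,-0.05],[0,0,0],-1],
    [[0.1,0,0],[0,0,0],-1],
    [[0,0,0],[0,0,0],-1],
    [[0,0,0],[0,0,0],-1],
    [[0,0,0],[0,0,0],-1]
  ]
}}

```text
time_s: 20.55
position: [0.4078, -0.0111, 0.1927]
tool_rot: [0.016, 3.139, 0.0]
wrist_force: [-0.1, -0.4, -0.8]
gripper_width: 0.003
gripper_force: 0.0
```

Run:
```python
from h import *
from cell import robot
c=robot.get_image("top");P=cloud(c);im=c["img"].astype(int)
print(robot.get_obs()["position"],robot.get_obs()["wrist_force"])
cv2.imwrite("pics/t4.png",c["img"][...,::-1])
for n,(u,v) in dict(P=(371,241),Q=(415,191)).items():
    W=np.zeros((480,640),bool);W[v-24:v+24,u-24:u+24]=1
    ys,xs=np.where(W&(im.min(2)>170));print(n,cv2.minAreaRect((rays(c,np.c_[xs,ys],.048)[:,:2]*1000).astype(np.float32)))
```

```text
[ 0.40774744 -0.01111253  0.19250689] [-0.01306661  1.05553884  0.49230456]
P ((462.2021789550781, -165.414306640625), (29.648075103759766, 50.80602264404297), 85.1451644897461)
Q ((603.853271484375, -295.9185791015625), (50.08732604980469, 30.499996185302734), 18.42969512939453)
```

View pics/t4.png

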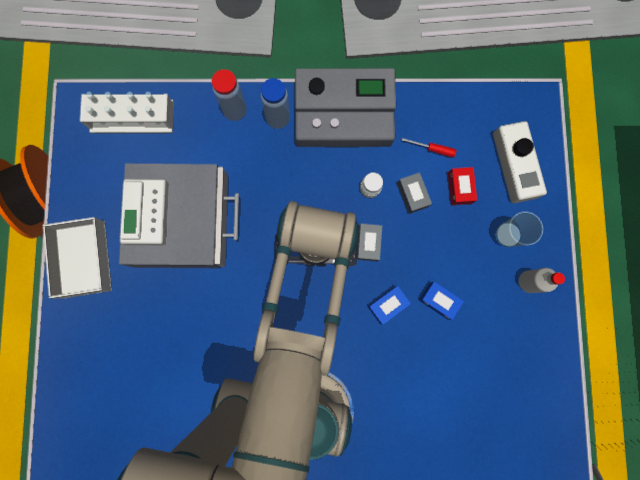

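The drawer looks shut (front panel at pixel (222,215)), and the empty cases and jar are where they were. I'll measure the panel once, then hand in.

Run:
```python
from h import *
from cell import robot
c=robot.get_image("top");im=c["img"].astype(int)
W=np.zeros((480,640),bool);W[160:272,212:232]=1
ys,xs=np.where(W&(im.min(2)>150));r=cv2.minAreaRect((rays(c,np.c_[xs,ys],.099)[:,:2]*1000).astype(np.float32));print("panel",r)
W[:]=0;W[175:255,110:232]=1
ys,xs=np.where(W&(im.max(2)<115)&(im.max(2)-im.min(2)<25));p=rays(c,np.c_[xs,ys],.11);print("roof front",np.percentile(p[:,1],[0,1,3]))
ok=abs(r[0][1]-241.5)<4
print(ok)
if ok: print(robot.close_job())
```

```text
panel ((528.7294921875, 228.6775360107422), (41.102928161621094, 259.66009521484375), 89.50611877441406)
roof front [0.21934348 0.22010161 0.22140751]
False
```

Run:
```python
from h import *
from cell import robot
c=robot.get_image("top")
for v in(180,250):
    print([(u,int(c["img"][v,u].min()),int(c["img"][v,u].max()),round(float(rays(c,(u,v),.099)[0,1]),4)) for u in range(212,232)])
import pickle
d=pickle.load(open("im0.pkl","rb"))["top"]
v=180;print([(u,int(d["img"][v,u].min()),int(d["img"][v,u].max()),round(float(rays(d,(u,v),.099)[0,1]),4)) for u in range(272,290)])
```

```text
[(212, 119, 126, 0.2622), (213, 117, 125, 0.2596), (214, 118, 125, 0.2569), (215, 110, 117, 0.2542), (216, 75, 80, 0.2515), (217, 114, 118, 0.2488), (218, 197, 206, 0.2462), (219, 192, 202, 0.2435), (220, 192, 204, 0.2408), (221, 195, 205, 0.2381), (222, 173, 180, 0.2354), (223, 63, 68, 0.2327), (224, 71, 73, 0.2301), (225, 68, 73, 0.2274), (226, 68, 71, 0.2247), (227, 61, 77, 0.222), (228, 32, 106, 0.2193), (229, 34, 149, 0.2167), (230, 32, 148, 0.214), (231, 32, 148, 0.2113)]
[(212, 116, 125, 0.2579), (213, 108, 114, 0.2552), (214, 94, 99, 0.2526), (215, 164, 182, 0.25), (216, 205, 216, 0.2473), (217, 205, 216, 0.2447), (218, 207, 217, 0.2421), (219, 201, 212, 0.2395), (220, 158, 167, 0.2368), (221, 73, 76, 0.2342), (222, 73, 74, 0.2316), (223, 74, 76, 0.2289), (224, 72, 74, 0.2263), (225, 65, 79, 0.2237), (226, 29, 107, 0.221), (227, 35, 148, 0.2184), (228, 36, 148, 0.2158), (229, 35, 147, 0.2131), (230, 35, 148, 0.2105), (231, 35, 147, 0.2079)]
[(272, 74, 136, 0.1012), (273, 74, 134, 0.0985), (274, 73, 132, 0.0958), (275, 78, 144, 0.0931), (276, 100, 186, 0.0904), (277, 122, 201, 0.0878), (278, 162, 188, 0.0851), (279, 196, 208, 0.0824), (280, 198, 210, 0.0797), (281, 198, 210, 0.077), (282, 187, 199, 0.0743), (283, 127, 135, 0.0716), (284, 68, 87, 0.0689), (285, 46, 132, 0.0662), (286, 42, 147, 0.0636), (287, 41, 147, 0.0609), (288, 39, 146, 0.0582), (289, 40, 146, 0.0555)]
```

The panel runs from y≈0.234 to 0.249 m, which meets the roof front edge, so the drawer is shut.

```bash
python3 -c "
from cell import robot
print(robot.close_job())"
```

```text
the job is handed in; nothing more can be done
None
```

I found the loaded case by lifting (5.3 N, about 0.54 kg), set it flat in the drawer, pushed the drawer shut against its stop, and handed the job in; the one empty case I lifted went back within about 3 mm, and the other case and the jar were left alone.

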